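Find the loaded polishing weight by feel and present it over the specimen holder

ROBOT

A 6-joint arm with a two-finger parallel gripper is mounted at the origin on a cart in front of the work surface, level with it; the furniture and walls round the work are solid. World frame = base frame: x ahead of the robot, y to its left, z up, the work surface at z = 0. Lengths are in m, angles in rad, forces in N, time in s.
With the tool pointing down it reaches from about 0.375 to 0.9 m from the base axis. Payload 3.1 kg.
Tool frame: the origin (TCP) lies between the finger pads, 19 mm behind the fingertips; this is the grasp point; z points along the fingers, y is the line along which they close (so a half turn about z gives the same grasp; the last joint's range is limited). The gripper opens to 85 mm and grips with 20 to 120 N. Pads are 22 mm wide; open, the fingers measure 114 mm over their backs; the gripper's body (76 mm by 85 mm) begins 54 mm behind the grasp point. The pads swing forward as they close: fully open they stand 13 mm farther back than shut.
Start: joints at [-1.44, 0.527, 1.433, -0, 1.181, -0.178], TCP at [0.191, -0.595, 0.25] pointing down, gripper open.
Joint ranges: [-3.08, 3.08], [-0.75, 2.2], [0.22, 2.44], [-1.43, 4.57], [0, 2.65], [-2.85, 2.85]. Speed limits (rad/s): [2.79, 2.79, 3.14, 3.14, 3.14, 3.14].

INTERFACE

Orientations are given as a unit quaternion [x, y, z, w].
In Python, from station import manip gives the robot as it stands.
- The arm moves only by the tool drive_tool, never from a script. Its argument "plan" is a list of rows, each a list of 7 numbers: the shift along the tool's x, y, z in m, then the turn, a rotation vector about the tool's x, y, z in degrees, then the opening, from -1 (shut) to 1 (fully open). In form: [[x, y, z, wx, wy, wz, gripper], ...]. A call has 1 to 10 rows; each row shifts and turns the commanded pose from where the row before left it, along the tool's axes as they then stand; what a row does not reach is not made up. A row lasts 1/10 s, in which the tool goes at most 50 mm and 8.59 degrees, less where a joint would pass 70% of its speed; a pose out of reach is approached as far as the arm can. A call is refused whole if a number of a shift passes 0.05 or a number of a turn 8.59, either way. A call with a gripper value outside its range is refused whole. The fingers move at their own pace and stop on an object; "newtons" is the grip in N (left out, the last holds). Time passes only in rows, so rows that do not move let the fingers close. It gives the time, the measured TCP pose, the force, the opening and the grip force at its end, in the units of the state.
- manip.sense(): the state, without advancing time (a new reading comes with each control period).
- manip.snapshot(name): name is "side" or "top" or "wrist"; returns a dict with "image" (384x512x3 uint8, red, green, blue), "z_map" (384x512 float32, m along the optical axis (not along the pixel's ray), 0 where there is no reading), "fov_y" (degrees; the focal length in pixels is half the picture's height over the tangent of half this angle, whatever the lens; pixels are square), "cx", "cy" (the principal point, pixels), "extrinsics" (4x4, takes a point from camera to world coordinates); the wrist camera has in their place "mount" (4x4, takes a point from camera to tool coordinates, whose origin is the TCP and whose axes are the flange's). Camera axes: x right, y up, looking along -z (the intrinsics and any distortion apply to the point x, -y, -z); pixel columns grow to the right and rows downward; lengths in m; the calibration is good to about 2 mm. The wrist camera is an equidistant fisheye: a pixel r from the principal point sees the ray r / f radians off the axis. A picture is of the moment at which its call begins: read the wrist's pose just before it.
- manip.sign_off(): hands the job in; it is judged then, once.
The state is a dict: "t": time; "q": joint angles; "qd": joint speeds; "tau": joint torques, N m; "tcp_pos": TCP position; "tool_rot": TCP orientation; "force": force on the tool from outside, world axes, zero at the start; "ft_torque": the same for the moment, N m; "finger_gap": opening from 0.0 (shut) to 1.0 (fully open); "gripper_force": force on a finger pad.
Only numpy, scipy, OpenCV 4.12 (cv2) and the standard library are available. Lean on these libraries where they do the work, as an engineer would, in place of code of your own. Each camera call takes 0.05 s, during which the arm holds its last target. There are 200 camera calls.

TASK

Two loading weights for the polisher stand on the worktop; they look the same, but one is loaded with a heavy core and the other is hollow. Lift them in turn to feel which is heavier: stand the lighter one upright in the shallow tray and let go of it, and after that lift the heavier one and hold it upright over the middle of the round specimen holder disc, its underside about 10 cm above the disc; finish still holding it there. Never drop or tip over a weight, and leave the disc, wash bottle, specimen and timer where they are.

Things in the scene. Friction and masses are not known exactly. Their poses are not given: they have to be found in the camera images.
- weight_a: One of two look-alike upright steel weights, all round on one axis: body 56 mm in diameter, 0 to 46 mm up; neck 18 mm in diameter, 46 to 58 mm up; grip knob 28 mm in diameter, 58 to 82 mm up. Grip across the knob from above, TCP about 72 mm above the underside. Origin: centre of the underside; z up its axis. On the worktop, to the left (+y) of weight_b, 80 mm or more between centres.
- weight_b: The other weight: outside exactly like weight_a (same sizes, origin, axes, grip). The hollow one weighs 0.15 to 0.30 kg, the loaded one 0.5 to 0.8 kg; either may be weight_a, and only lifting shows which. The core inside has a play of 2 mm.
- tray: Shallow square aluminium tray with a dark floor mat, 100 x 100 mm outside, fixed to the worktop beyond the weights, to the left. Floor 4 mm above the worktop, rim 12 mm above it, walls 4 mm thick (inside 92 x 92 mm). Origin: centre of its underside; x and y along its sides.
- holder_disc: Round specimen holder: a pale metal disc 142 mm in diameter with round pockets and a middle hub, 30 mm high in all, lying loose and flat on the worktop to the right (-y) of the weights. Origin: centre of its underside; z up.
- wash_bottle: Bystander: plastic wash bottle with a bent spout, 97 x 66 x 194 mm, standing beyond the tray. Origin: centre of the underside.
- specimen: Bystander: small round green mounted specimen, 31 mm in diameter, 19 mm high, to the left of weight_a. Origin: centre of the underside.
- lab_timer: Bystander: small white bench timer, 39 x 66 x 58 mm, standing beyond the disc, to the right. Origin: centre of the underside.
There are look-alikes about, which are no part of the job. What is shaped like the weight_a but blue or red is not meant.

How it is judged:
By the outcome, as a careful person would: the job done as asked, in the order asked, and still so for the second after the job is handed in, while the arm keeps its last pose, push and grip.
It also fails if it takes over 67 s, if anything falls off the work surface, if the arm or the gripper's body presses on something with over 40 N, if the wrist force passes 120 N, or if a joint passes its speed limit or range.

## Working session

There is one attempt and no reset: what is moved stays moved. The work goes in short steps, Python scripts to look and compute and a tool call to move; the robot and the scene stay as the last step left them, time stands still between calls to the robot, and variables do not carry over. Pictures are saved under pics/ and viewed, at most 10 in all, crops included, and the job is handed in when it is done.

Besides the shell and the picture viewer there is one more tool, called as name([rows], argument=value, ...), one row to a line, values as JSON. drive_tool: Moves the arm, as the interface text tells. Its arguments: {"type":"object","properties":{"plan":{"type":"array"},"newtons":{"type":"number"}},"required":["plan"]}

```bash
mkdir -p pics
cat > h.py <<'E'
import numpy as np,cv2
from station import manip
from scipy.spatial.transform import Rotation as R
def cloud(s):
    h,w=s["z_map"].shape;f=h/2/np.tan(np.radians(s["fov_y"])/2)
    v,u=np.mgrid[:h,:w];z=s["z_map"]
    p=np.stack([(u-s["cx"])/f*z,-(v-s["cy"])/f*z,-z],-1)
    E=np.array(s["extrinsics"]);return p@E[:3,:3].T+E[:3,3]
E
python3 - <<'E'
from h import *
st=manip.sense();print(st)
a=manip.snapshot("top");b=manip.snapshot("side")
for n,s in(("top",a),("side",b)):
    cv2.imwrite(f"pics/{n}.png",s["image"][...,::-1]);np.save(f"pics/{n}.npy",s,allow_pickle=True)
    print(n,s["fov_y"],s["cx"],s["cy"],np.round(s["extrinsics"],3).tolist(),[k for k in s])
E
```

```text
{'t': 0.0, 'q': array([-1.43950536e+00,  5.28478717e-01,  1.43394418e+00,  1.25344942e-05,
        1.18140336e+00, -1.78483340e-01]), 'qd': array([-3.75587307e-04,  2.60435757e-04,  1.20217105e-03,  5.35935454e-04,
       -3.38990130e-04, -4.60281651e-05]), 'tau': array([ 1.47212817e-03, -4.42347550e+01, -1.78026885e+01, -1.72851992e-04,
        8.22068949e-03, -1.29334879e-06]), 'tcp_pos': array([ 0.19047545, -0.59453441,  0.24901256]), 'tool_rot': array([ 9.88028697e-01,  1.54266153e-01,  3.21435560e-05, -1.11635140e-03]), 'force': array([0.15797457, 0.21235356, 0.99901992]), 'ft_torque': array([ 0.04026421,  0.05470416, -0.0132508 ]), 'gripper_force': 0.0, 'finger_gap': 1.001940094960104}
top 51.20580349876391 255.6397181057877 183.34106730188225 [[-0.02, 0.996, -0.082, 0.474], [-1.0, -0.021, -0.011, 0.011], [-0.013, 0.082, 0.997, 1.136], [0.0, 0.0, 0.0, 1.0]] ['image', 'z_map', 'fov_y', 'cx', 'cy', 'extrinsics']
side 50.66251218087673 249.26122173817828 192.74858968347615 [[-0.894, 0.291, -0.341, 0.227], [-0.448, -0.542, 0.711, 0.687], [0.023, 0.789, 0.615, 0.623], [0.0, 0.0, 0.0, 1.0]] ['image', 'z_map', 'fov_y', 'cx', 'cy', 'extrinsics']
```

View pics/top.png

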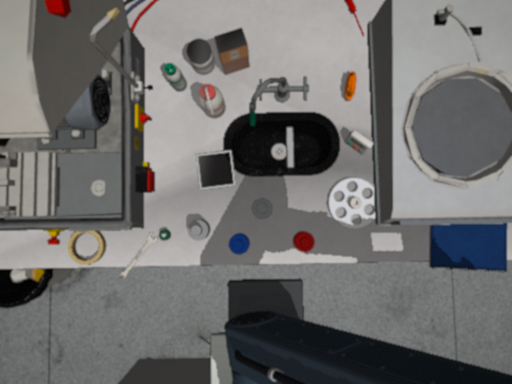

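View pics/side.png

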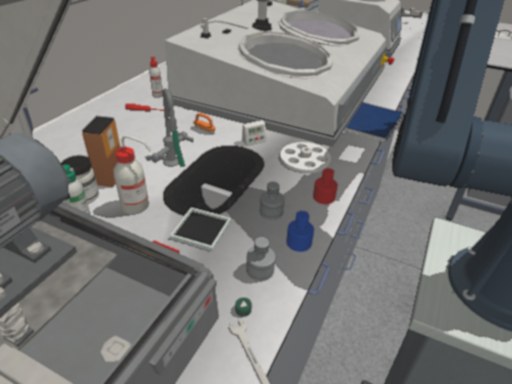

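The top view shows weight_a at (198,227), weight_b at (262,208), the tray at (215,169) and the disc at (353,202). The decoys are blue (239,243) and red (303,241). In the side view the weights are at (261,260) and (272,200), the tray at (201,228) and the disc at (305,156).

```bash
cat > m.py <<'E'
from h import *
for n,rois in(("top",dict(a=(198,227,16),b=(262,208,16),blue=(239,243,14),red=(303,241,14),tray=(215,169,26),disc=(353,202,30),spec=(164,234,9))),
              ("side",dict(a=(261,258,26),b=(272,200,24),tray=(201,228,36),disc=(305,156,30),spec=(243,306,12)))):
    s=np.load(f"pics/{n}.npy",allow_pickle=True).item();P=cloud(s);im=s["image"]
    for k,(u,v,r) in rois.items():
        Q=P[v-r:v+r,u-r:u+r].reshape(-1,3);tab=np.median(Q[np.abs(Q[:,2])<.008,2]) if (np.abs(Q[:,2])<.008).any() else 0
        top=np.percentile(Q[:,2],99)
        if k in"ab" or k in("blue","red"): M=Q[(Q[:,2]>.064)&(Q[:,2]<.1)]
        elif k=="tray": M=Q[(Q[:,2]>.007)&(Q[:,2]<.02)]
        elif k=="disc": M=Q[(Q[:,2]>.015)&(Q[:,2]<.05)]
        else: M=Q[Q[:,2]>.01]
        print(n,k,"table %.4f top %.4f"%(tab,top),len(M))
        if len(M)>3:
            c,rr=cv2.minEnclosingCircle(M[:,:2].astype(np.float32));box=cv2.minAreaRect((M[:,:2]*1000).astype(np.float32))
            print("   mean",M.mean(0).round(4),"circ",np.round(c,4),round(rr,4),"box",np.round(box[0],1),np.round(box[1],1),round(box[2],1))
    if n=="top":
        # heights of obstacles on a coarse grid
        for x in np.arange(.30,.85,.04):
            row=[]
            for y in np.arange(.30,-.42,-.04):
                m=(abs(P[...,0]-x)<.02)&(abs(P[...,1]-y)<.02)&(s["z_map"]>0)
                row.append("%4d"%(P[m][:,2].max()*1000) if m.any() else "   .")
            print("%.2f"%x,*row)
E
python3 m.py
python3 -c "
import cv2;a=cv2.imread('pics/top.png')[130:270,130:400];cv2.imwrite('pics/topc.png',cv2.resize(a,(790,410),interpolation=2))"
```

```text
top a table 0.0001 top 0.0846 100
   mean [0.4418 0.1822 0.0809] circ [0.4418 0.1835] 0.0142 box [441.5 182.6] [26.  26.3] 89.2
top b table -0.0002 top 0.0863 88
   mean [0.4955 0.0091 0.0821] circ [0.4957 0.0089] 0.0141 box [495.6   8.9] [23.7 26.3] 88.8
top blue table 0.0001 top 0.0848 95
   mean [0.4017 0.0729 0.081 ] circ [0.4012 0.0734] 0.0142 box [400.5  72.4] [26.3 26. ] 2.0
top red table 0.0002 top 0.0841 98
   mean [ 0.4044 -0.1025  0.0807] circ [ 0.4035 -0.1026] 0.0143 box [ 404.6 -102.6] [26.4 25.6] 88.3
top tray table 0.0023 top 0.0154 358
   mean [0.6099 0.1342 0.0103] circ [0.6139 0.1525] 0.0855 box [615.8 136.8] [135.7 135.3] 6.8
top disc table 0.0002 top 0.0889 341
   mean [ 0.5125 -0.2694  0.03  ] circ [ 0.5174 -0.258 ] 0.0841 box [ 511.4 -245. ] [142.9 130.6] 6.4
top spec table 0.0003 top 0.0229 102
   mean [0.4289 0.2785 0.0298] circ [0.451  0.1533] 0.1444 box [443.1 152.4] [ 28.9 288.4] 6.7
0.30    .    .    .    .    .    .    .    .    .    .  635  674  690  705  708    .    .    .
0.34    4    5    5    5    5    6    5    4    5    4    4    6    4    4    5  
[... 1122 characters left out ...]
2    6   36   58  217  219  218
side a table 0.0009 top 0.0840 217
   mean [0.4377 0.1887 0.0784] circ [0.4401 0.1854] 0.0152 box [438.4 185.5] [27.1 26.4] 83.4
side b table 0.0010 top 0.0833 159
   mean [0.4893 0.016  0.0772] circ [0.4562 0.0419] 0.0623 box [453.   37.2] [ 27.8 123.4] 55.7
side tray table 0.0025 top 0.1569 496
   mean [0.608  0.1363 0.0106] circ [0.6354 0.1021] 0.1161 box [627.1 115.2] [171.2 189.9] 28.4
side disc table 0.0012 top 0.0838 654
   mean [ 0.5045 -0.2568  0.0369] circ [ 0.5033 -0.2023] 0.1576 box [ 471.2 -227.3] [149.1 308.7] 38.0
side spec table 0.0008 top 0.0219 245
   mean [0.4243 0.2869 0.0209] circ [0.3318 0.4792] 0.2331 box [324.7 475.4] [ 28.8 465.9] 27.9
```

View pics/topc.png

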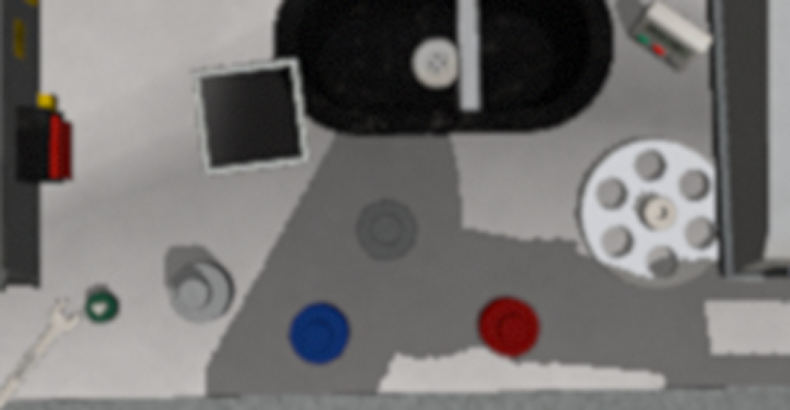

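The crop shows the tray outline, slightly rotated, with corners near crop (193,70), (298,60), (307,160) and (210,171). The disc hub is at crop (657,211), and the machine's edge hides the disc's right side.

```bash
cat > m2.py <<'E'
from h import *
S={n:np.load(f"pics/{n}.npy",allow_pickle=True).item() for n in("top","side")}
def ray(s,u,v):
    f=192/np.tan(np.radians(s["fov_y"])/2);E=np.array(s["extrinsics"])
    return E[:3,3],E[:3,:3]@np.array([(u-s["cx"])/f,-(v-s["cy"])/f,-1])
def plane(n,u,v,z):
    o,d=ray(S[n],u,v);return o+d*(z-o[2])/d[2]
def tri(p,q):
    (o1,d1),(o2,d2)=ray(S["top"],*p),ray(S["side"],*q)
    A=np.stack([d1,-d2],1);t=np.linalg.lstsq(A,o2-o1,rcond=None)[0];a,b=o1+d1*t[0],o2+d2*t[1];return (a+b)/2,np.linalg.norm(a-b)
P=cloud(S["top"]);Ps=cloud(S["side"])
# tray: dark mat quad per view
c={}
for n,(u,v,r) in dict(top=(215,169,20),side=(201,228,32)).items():
    g=cv2.cvtColor(S[n]["image"],cv2.COLOR_RGB2GRAY);m=np.zeros_like(g);m[v-r:v+r,u-r:u+r]=(g[v-r:v+r,u-r:u+r]<90)
    k,l,st,ce=cv2.connectedComponentsWithStats(m);i=l[v,u];ct=cv2.findContours((l==i).astype(np.uint8),0,1)[0][0]
    q=cv2.approxPolyDP(ct,.05*cv2.arcLength(ct,1),1)[:,0]
    X=np.array([plane(n,*p,.004) for p in q]);c[n]=ce[i];print("tray",n,q.tolist(),X[:,:2].round(3).tolist(),X.mean(0).round(4))
print("tray mat tri",tri(c["top"],c["side"]))
# disc: bright mask, height window
for n,PP in(("top",P),("side",Ps)):
    m=(PP[...,2]>.022)&(PP[...,2]<.034)&(abs(PP[...,0]-.51)<.09)&(PP[...,1]<-.16)&(PP[...,1]>-.35)&(S[n]["image"].min(-1)>120)
    m=m.astype(np.uint8);k,l,st,ce=cv2.connectedComponentsWithStats(m);i=1+st[1:,4].argmax()
    ct=max(cv2.findContours((l==i).astype(np.uint8),0,1)[0],key=len)[:,0];X=PP[ct[:,1],ct[:,0]]
    hull=cv2.convexHull((X[:,:2]*1000).astype(np.float32))[:,0]
    e=cv2.fitEllipse(hull);print("disc",n,st[i],"ell",np.round(e[0],1),np.round(e[1],1),"z",np.median(PP[l==i][:,2]).round(4),"bbox",hull.min(0),hull.max(0))
print("hub top ray",plane("top",354.5,202,.03))
# machine edge
for x in(.46,.5,.54,.58):
    m=(abs(P[...,0]-x)<.015)&(P[...,2]>.1)&(P[...,1]<-.15);print("mach",x,P[m][:,1].max().round(3),"top",P[m&(P[...,1]>-.36)][:,2].max().round(3))
# knob circle: horizontal slices for bodies and knobs, two views
for k,(x,y) in dict(a=(.4415,.183),b=(.4955,.009)).items():
    for n,PP in(("top",P),("side",Ps)):
        for lo,hi in((.077,.09),(.062,.078),(.01,.04)):
            m=(np.hypot(PP[...,0]-x,PP[...,1]-y)<.04)&(PP[...,2]>lo)&(PP[...,2]<hi)
            if m.sum()>10:
                A=PP[m];B=np.c_[2*A[:,:2],np.ones(len(A))];w=np.linalg.lstsq(B,(A[:,:2]**2).sum(1),rcond=None)[0]
                print(k,n,lo,m.sum(),"mean",A.mean(0).round(4),"fit",w[:2].round(4),np.sqrt(max(0,w[2]+w[0]**2+w[1]**2)).round(4))
E
python3 m2.py
```

```text
tray top [[228, 153], [199, 157], [202, 186], [232, 182]] [[0.656, 0.101], [0.646, 0.184], [0.563, 0.176], [0.573, 0.091]] [0.6094 0.1381 0.004 ]
tray side [[192, 212], [176, 234], [210, 244], [225, 221]] [[0.655, 0.099], [0.646, 0.178], [0.564, 0.169], [0.572, 0.09]] [0.6092 0.1341 0.004 ]
tray mat tri (array([0.60801878, 0.13730111, 0.00655059]), np.float64(0.0014328597397323005))
disc top [350 197  11  12  97] ell [ 506.5 -248.7] [29.6 30.9] z 0.0295 bbox [ 491.40463 -263.5245 ] [ 521.7218  -234.32236]
disc side [301 147  11   7  68] ell [ 504.2 -247.1] [29.7 32.7] z 0.0301 bbox [ 489.06927 -264.15445] [ 520.29706 -230.34819]
hub top ray [ 0.50792987 -0.24734363  0.03      ]
mach 0.46 -0.305 top 0.161
mach 0.5 -0.305 top 0.172
mach 0.54 -0.305 top 0.179
mach 0.58 -0.305 top 0.203
a top 0.077 91 mean [0.4418 0.1831 0.0819] fit [0.4418 0.1833] 0.0099
a top 0.062 13 mean [0.4407 0.1767 0.0727] fit [0.442  0.1824] 0.0127
a top 0.01 31 mean [0.4438 0.1633 0.026 ] fit [0.4415 0.1836] 0.0279
a side 0.077 144 mean [0.4385 0.1862 0.0822] fit [0.439  0.1854] 0.0103
a side 0.062 88 mean [0.4361 0.1935 0.0701] fit [0.4394 0.1843] 0.0132
a side 0.01 287 mean [0.4308 0.2038 0.0251] fit [0.4396 0.1837] 0.0276
b top 0.077 87 mean [0.4954 0.009  0.0822] fit [0.4954 0.0089] 0.0098
b side 0.077 94 mean [0.4923 0.0116 0.0819] fit [0.4928 0.0101] 0.0108
b side 0.062 68 mean [0.4897 0.0187 0.0704] fit [0.4931 0.0099] 0.0128
b side 0.01 246 mean [0.4858 0.0291 0.0255] fit [0.4934 0.0092] 0.0274
```

drive_tool([
  [0, 0, 0, 0, 0, 5.91, 1],
  [0, 0, 0, 0, 0, 5.91, 1],
  [0, 0, 0, 0, 0, 5.91, 1],
  [0.02, -0.04, 0, 0, 0, 0, 1],
  [0.02, -0.04, 0, 0, 0, 0, 1],
  [0.02, -0.04, 0, 0, 0, 0, 1],
  [0.02, -0.04, 0, 0, 0, 0, 1],
  [0.02, -0.04, 0, 0, 0, 0, 1],
  [0.02, -0.04, 0, 0, 0, 0, 1],
  [0.02, -0.04, 0, 0, 0, 0, 1],
], newtons=50)

```text
t: 1.1
tcp_pos: [0.3308, -0.3133, 0.2498]
tool_rot: [1.0, -0.0, -0.0, -0.0]
force: [0.4, 0.4, -0.2]
finger_gap: 0.999
gripper_force: 0.0
```

drive_tool([
  [0.02, -0.04, 0, 0, 0, 0, 1],
  [0.02, -0.04, 0, 0, 0, 0, 1],
  [0.02, -0.04, 0, 0, 0, 0, 1],
  [0.02, -0.04, 0, 0, 0, 0, 1],
  [0.02, -0.04, 0, 0, 0, 0, 1],
  [0.02, -0.04, 0, 0, 0, 0, 1],
  [0.02, -0.04, 0, 0, 0, 0, 1],
  [0.02, -0.03, 0, 0, 0, 0, 1],
  [0, 0, 0, 0, 0, 0, 1],
  [0, 0, 0, 0, 0, 0, 1],
])

```text
t: 2.1
tcp_pos: [0.4901, -0.0044, 0.2496]
tool_rot: [1.0, 0.001, -0.001, 0.0]
force: [0.1, 0.3, -0.2]
finger_gap: 1.002
gripper_force: 0.0
```

```bash
cat >> h.py <<'E'
def wcloud():
    st=manip.sense();s=manip.snapshot("wrist");h,w=s["z_map"].shape
    f=h/2/np.tan(np.radians(s["fov_y"])/2);v,u=np.mgrid[:h,:w];x=u-s["cx"];y=v-s["cy"];r=np.hypot(x,y)+1e-9
    th=r/f;z=s["z_map"];k=np.where(th<1.4,np.tan(np.minimum(th,1.4)),0)/r
    p=np.stack([x*k*z,-y*k*z,-z],-1);M=np.array(s["mount"]);p=p@M[:3,:3].T+M[:3,3]
    return st,s,p@R.from_quat(st["tool_rot"]).as_matrix().T+st["tcp_pos"]
def knobs(P,x,y):
    for lo,hi in((.076,.09),(.04,.05),(.01,.04)):
        m=(np.hypot(P[...,0]-x,P[...,1]-y)<.04)&(P[...,2]>lo)&(P[...,2]<hi)
        if m.sum()>20:
            c,r=cv2.minEnclosingCircle(P[m][:,:2].astype(np.float32));print(lo,m.sum(),"mean",P[m].mean(0).round(4),"circ",np.round(c,4),round(r,4))
E
python3 - <<'E'
from h import *
st,s,P=wcloud();knobs(P,.4943,.0093);cv2.imwrite("pics/w1.png",s["image"][...,::-1])
print(st["tcp_pos"],s["fov_y"])
E
```

```text
0.076 608 mean [0.4973 0.008  0.0815] circ [0.4969 0.0082] 0.0142
0.04 1173 mean [0.5003 0.0066 0.0456] circ [0.4961 0.0079] 0.0279
0.01 91 mean [0.5201 0.0023 0.0251] circ [0.5123 0.0041] 0.0222
[ 0.49009539 -0.00440435  0.24961002] 65.70646984690485
```

View pics/w1.png

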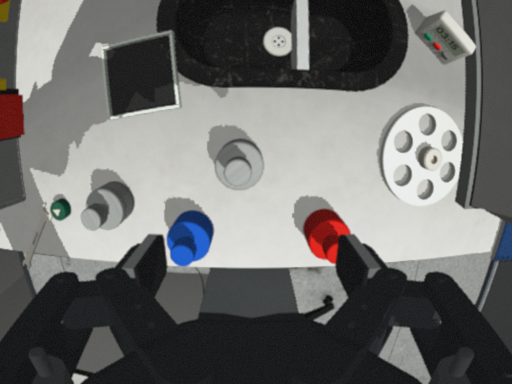

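The wrist view shows weight_b at (238,170) standing free, and it puts b at about (0.496, 0.0085). I'll descend on it, grip and lift.

drive_tool([
  [0.006, -0.013, 0, 0, 0, 0, 1],
  [0, 0, 0.03, 0, 0, 0, 1],
  [0, 0, 0.03, 0, 0, 0, 1],
  [0, 0, 0.03, 0, 0, 0, 1],
  [0, 0, 0.03, 0, 0, 0, 1],
  [0, 0, 0.025, 0, 0, 0, 1],
  [0, 0, 0.02, 0, 0, 0, 1],
  [0, 0, 0.012, 0, 0, 0, 1],
  [0, 0, 0, 0, 0, 0, 1],
  [0, 0, 0, 0, 0, 0, 1],
])

```text
t: 3.15
tcp_pos: [0.4967, 0.0076, 0.0734]
tool_rot: [1.0, -0.0, 0.0, 0.0]
force: [0.8, 0.7, 0.5]
finger_gap: 0.998
gripper_force: 0.0
```

drive_tool([
  [0, 0, 0, 0, 0, 0, -1],
  [0, 0, 0, 0, 0, 0, -1],
  [0, 0, 0, 0, 0, 0, -1],
  [0, 0, 0, 0, 0, 0, -1],
  [0, 0, 0, 0, 0, 0, -1],
  [0, 0, 0, 0, 0, 0, -1],
  [0, 0, 0, 0, 0, 0, -1],
  [0, 0, 0, 0, 0, 0, -1],
  [0, 0, 0, 0, 0, 0, -1],
  [0, 0, 0, 0, 0, 0, -1],
])

```text
t: 4.15
tcp_pos: [0.4966, 0.0081, 0.0736]
tool_rot: [1.0, 0.0, 0.0, -0.0]
force: [0.3, 2.2, 5.9]
finger_gap: 0.31
gripper_force: 49.0
```

drive_tool([
  [0, 0, -0.003, 0, 0, 0, -1],
  [0, 0, -0.007, 0, 0, 0, -1],
  [0, 0, -0.01, 0, 0, 0, -1],
  [0, 0, -0.01, 0, 0, 0, -1],
  [0, 0, -0.007, 0, 0, 0, -1],
  [0, 0, -0.003, 0, 0, 0, -1],
  [0, 0, 0, 0, 0, 0, -1],
  [0, 0, 0, 0, 0, 0, -1],
  [0, 0, 0, 0, 0, 0, -1],
  [0, 0, 0, 0, 0, 0, -1],
])

```text
t: 5.15
tcp_pos: [0.4961, 0.0079, 0.1126]
tool_rot: [1.0, 0.0, -0.0, -0.0]
force: [0.5, -0.5, -2.2]
finger_gap: 0.311
gripper_force: 49.3
```

```bash
python3 -c "
from h import *
s=manip.snapshot('side');cv2.imwrite('pics/s2.png',s['image'][...,::-1]);x=manip.sense();print(x['force'],x['ft_torque'],x['tcp_pos'],x['finger_gap'])"
```

```text
[-0.97618135  0.33504707 -1.6416848 ] [ 0.01071221 -0.00129544 -0.03543407] [0.49613567 0.00792831 0.11268168] 0.3088064779521139
```

View pics/s2.png

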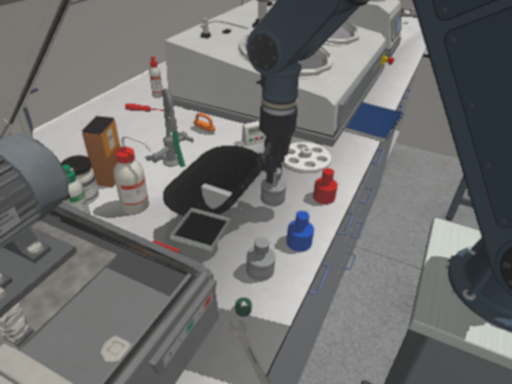

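Weight_b (about 2 N) is clear of the table and held upright, so it looks like the hollow one. I'll set it down and feel weight_a too.

drive_tool([
  [0, 0, 0.005, 0, 0, 0, -1],
  [0, 0, 0.01, 0, 0, 0, -1],
  [0, 0, 0.01, 0, 0, 0, -1],
  [0, 0, 0.008, 0, 0, 0, -1],
  [0, 0, 0.004, 0, 0, 0, -1],
  [0, 0, 0.002, 0, 0, 0, -1],
  [0, 0, 0.001, 0, 0, 0, -1],
  [0, 0, 0, 0, 0, 0, -1],
  [0, 0, 0, 0, 0, 0, -1],
  [0, 0, 0, 0, 0, 0, -1],
])

```text
t: 6.2
tcp_pos: [0.496, 0.0081, 0.0736]
tool_rot: [1.0, 0.0, -0.0, -0.0]
force: [-2.2, 2.3, 5.6]
finger_gap: 0.308
gripper_force: 50.0
```

drive_tool([
  [0, 0, 0, 0, 0, 0, 1],
  [0, 0, 0, 0, 0, 0, 1],
  [0, 0, 0, 0, 0, 0, 1],
  [0, 0, 0, 0, 0, 0, 1],
  [0, 0, 0, 0, 0, 0, 1],
  [0, 0, 0, 0, 0, 0, 1],
  [0, 0, 0, 0, 0, 0, 1],
  [0, 0, -0.02, 0, 0, 0, 1],
  [0, 0, -0.03, 0, 0, 0, 1],
  [0, 0, -0.03, 0, 0, 0, 1],
])

```text
t: 7.2
tcp_pos: [0.4958, 0.008, 0.1534]
tool_rot: [1.0, 0.0, -0.001, -0.0]
force: [-0.6, 0.1, 0.5]
finger_gap: 1.005
gripper_force: 0.0
```

drive_tool([
  [0, 0, -0.03, 0, 0, 0, 1],
  [0, 0, -0.03, 0, 0, 0, 1],
  [-0.01, -0.03, 0, 0, 0, 0, 1],
  [-0.01, -0.035, 0, 0, 0, 0, 1],
  [-0.01, -0.035, 0, 0, 0, 0, 1],
  [-0.01, -0.035, 0, 0, 0, 0, 1],
  [-0.015, -0.04, 0, 0, 0, 0, 1],
  [0, 0, 0, 0, 0, 0, 1],
  [0, 0, 0, 0, 0, 0, 1],
  [0, 0, 0, 0, 0, 0, 1],
])

```text
t: 8.2
tcp_pos: [0.4417, 0.1822, 0.213]
tool_rot: [1.0, -0.0, 0.0, 0.0]
force: [0.3, -0.4, -0.1]
finger_gap: 0.999
gripper_force: 0.0
```

Run:
```python
from h import *
st,s,P=wcloud();print(st["tcp_pos"]);knobs(P,.4415,.1835);print("b");knobs(P,.496,.008)
```

```text
[0.44173377 0.18222622 0.21302249]
0.076 770 mean [0.4433 0.1828 0.0815] circ [0.4426 0.1828] 0.0141
0.04 1456 mean [0.4475 0.1825 0.0455] circ [0.4423 0.1827] 0.0281
0.01 135 mean [0.4664 0.1818 0.0253] circ [0.4571 0.1813] 0.0236
b
0.076 555 mean [0.4956 0.0101 0.0814] circ [0.4951 0.008 ] 0.0145
0.04 1199 mean [0.4961 0.0169 0.0456] circ [0.4955 0.0085] 0.0283
0.01 499 mean [0.4968 0.0305 0.0255] circ [0.496  0.0129] 0.0277
```

drive_tool([
  [0.0005, -0.0005, 0.03, 0, 0, 0, 1],
  [0, 0, 0.03, 0, 0, 0, 1],
  [0, 0, 0.03, 0, 0, 0, 1],
  [0, 0, 0.025, 0, 0, 0, 1],
  [0, 0, 0.015, 0, 0, 0, 1],
  [0, 0, 0.01, 0, 0, 0, 1],
  [0, 0, 0, 0, 0, 0, 1],
  [0, 0, 0, 0, 0, 0, -1],
  [0, 0, 0, 0, 0, 0, -1],
  [0, 0, 0, 0, 0, 0, -1],
], newtons=60)

```text
t: 9.25
tcp_pos: [0.4424, 0.1834, 0.0738]
tool_rot: [1.0, 0.0, 0.001, -0.0]
force: [-0.4, 0.1, -0.3]
finger_gap: 0.515
gripper_force: 0.0
```

drive_tool([
  [0, 0, 0, 0, 0, 0, -1],
  [0, 0, 0, 0, 0, 0, -1],
  [0, 0, 0, 0, 0, 0, -1],
  [0, 0, 0, 0, 0, 0, -1],
  [0, 0, 0, 0, 0, 0, -1],
  [0, 0, 0, 0, 0, 0, -1],
  [0, 0, 0, 0, 0, 0, -1],
])

```text
t: 9.95
tcp_pos: [0.4422, 0.1838, 0.0739]
tool_rot: [1.0, 0.0, 0.001, -0.0]
force: [-1.1, 1.6, 5.9]
finger_gap: 0.306
gripper_force: 58.8
```

drive_tool([
  [0, 0, -0.003, 0, 0, 0, -1],
  [0, 0, -0.007, 0, 0, 0, -1],
  [0, 0, -0.01, 0, 0, 0, -1],
  [0, 0, -0.01, 0, 0, 0, -1],
  [0, 0, -0.007, 0, 0, 0, -1],
  [0, 0, -0.003, 0, 0, 0, -1],
  [0, 0, 0, 0, 0, 0, -1],
  [0, 0, 0, 0, 0, 0, -1],
  [0, 0, 0, 0, 0, 0, -1],
  [0, 0, 0, 0, 0, 0, -1],
])

```text
t: 10.95
tcp_pos: [0.4416, 0.1833, 0.1127]
tool_rot: [1.0, 0.0, -0.0, 0.0]
force: [-0.3, 1.2, -5.3]
finger_gap: 0.305
gripper_force: 59.5
```

Weight_a is the heavy one at about 5.3 N, against 2 N for b. I'll set a down and take b to the tray.

drive_tool([
  [0, 0, 0.005, 0, 0, 0, -1],
  [0, 0, 0.01, 0, 0, 0, -1],
  [0, 0, 0.01, 0, 0, 0, -1],
  [0, 0, 0.008, 0, 0, 0, -1],
  [0, 0, 0.004, 0, 0, 0, -1],
  [0, 0, 0.002, 0, 0, 0, -1],
  [0, 0, 0.001, 0, 0, 0, -1],
  [0, 0, 0, 0, 0, 0, -1],
  [0, 0, 0, 0, 0, 0, -1],
  [0, 0, 0, 0, 0, 0, -1],
])

```text
t: 11.95
tcp_pos: [0.4412, 0.1834, 0.0739]
tool_rot: [1.0, 0.0, -0.0, 0.0]
force: [-3.3, 0.5, 6.1]
finger_gap: 0.302
gripper_force: 60.7
```

drive_tool([
  [0, 0, 0, 0, 0, 0, 1],
  [0, 0, 0, 0, 0, 0, 1],
  [0, 0, 0, 0, 0, 0, 1],
  [0, 0, 0, 0, 0, 0, 1],
  [0, 0, 0, 0, 0, 0, 1],
  [0, 0, 0, 0, 0, 0, 1],
  [0, 0, 0, 0, 0, 0, 1],
  [0, 0, -0.02, 0, 0, 0, 1],
  [0, 0, -0.03, 0, 0, 0, 1],
  [0, 0, -0.03, 0, 0, 0, 1],
])

```text
t: 12.95
tcp_pos: [0.4413, 0.1832, 0.1535]
tool_rot: [1.0, 0.0, -0.001, 0.0]
force: [0.6, 0.7, -0.4]
finger_gap: 0.999
gripper_force: 0.0
```

drive_tool([
  [0, 0, -0.02, 0, 0, 0, 1],
  [0.01, 0.03, 0, 0, 0, 0, 1],
  [0.01, 0.035, 0, 0, 0, 0, 1],
  [0.01, 0.035, 0, 0, 0, 0, 1],
  [0.01, 0.035, 0, 0, 0, 0, 1],
  [0.014, 0.04, 0, 0, 0, 0, 1],
  [0, 0, 0, 0, 0, 0, 1],
  [0, 0, 0, 0, 0, 0, 1],
  [0, 0, 0, 0, 0, 0, 1],
])

```text
t: 13.85
tcp_pos: [0.4949, 0.0092, 0.1728]
tool_rot: [1.0, 0.0, -0.001, -0.0]
force: [-0.1, 0.5, -0.2]
finger_gap: 0.997
gripper_force: 0.0
```

drive_tool([
  [0.001, 0.001, 0.03, 0, 0, 0, 1],
  [0, 0, 0.03, 0, 0, 0, 1],
  [0, 0, 0.02, 0, 0, 0, 1],
  [0, 0, 0.012, 0, 0, 0, 1],
  [0, 0, 0.007, 0, 0, 0, 1],
  [0, 0, 0, 0, 0, 0, 1],
  [0, 0, 0, 0, 0, 0, -1],
  [0, 0, 0, 0, 0, 0, -1],
  [0, 0, 0, 0, 0, 0, -1],
  [0, 0, 0, 0, 0, 0, -1],
], newtons=50)

```text
t: 14.85
tcp_pos: [0.4972, 0.0074, 0.0746]
tool_rot: [1.0, 0.0, 0.001, 0.0]
force: [-0.6, 2.6, 2.6]
finger_gap: 0.33
gripper_force: 1.0
```

drive_tool([
  [0, 0, 0, 0, 0, 0, -1],
  [0, 0, 0, 0, 0, 0, -1],
  [0, 0, 0, 0, 0, 0, -1],
  [0, 0, 0, 0, 0, 0, -1],
  [0, 0, 0, 0, 0, 0, -1],
  [0, 0, 0, 0, 0, 0, -1],
])

```text
t: 15.45
tcp_pos: [0.4972, 0.0076, 0.0746]
tool_rot: [1.0, 0.0, 0.001, -0.0]
force: [-0.5, 1.8, 5.5]
finger_gap: 0.307
gripper_force: 49.0
```

drive_tool([
  [0, 0, -0.003, 0, 0, 0, -1],
  [0, 0, -0.007, 0, 0, 0, -1],
  [0, 0, -0.01, 0, 0, 0, -1],
  [0, 0, -0.015, 0, 0, 0, -1],
  [0, 0, -0.015, 0, 0, 0, -1],
  [0, 0, -0.012, 0, 0, 0, -1],
  [0, 0, -0.008, 0, 0, 0, -1],
  [0, 0, 0, 0, 0, 0, -1],
  [0, 0, 0, 0, 0, 0, -1],
  [0, 0, 0, 0, 0, 0, -1],
])

```text
t: 16.45
tcp_pos: [0.4964, 0.0075, 0.1435]
tool_rot: [1.0, 0.0, -0.001, -0.0]
force: [-0.7, 0.3, -2.2]
finger_gap: 0.307
gripper_force: 49.3
```

drive_tool([
  [0.006, -0.007, 0, 0, 0, 0, -1],
  [0.012, -0.014, 0, 0, 0, 0, -1],
  [0.018, -0.02, 0, 0, 0, 0, -1],
  [0.02, -0.023, 0, 0, 0, 0, -1],
  [0.02, -0.023, 0, 0, 0, 0, -1],
  [0.018, -0.021, 0, 0, 0, 0, -1],
  [0.012, -0.014, 0, 0, 0, 0, -1],
  [0.0066, -0.007, 0, 0, 0, 0, -1],
  [0, 0, 0, 0, 0, 0, -1],
  [0, 0, 0, 0, 0, 0, -1],
])

```text
t: 17.45
tcp_pos: [0.6085, 0.1362, 0.1434]
tool_rot: [1.0, 0.0, -0.001, 0.0]
force: [-0.2, -1.0, -3.5]
finger_gap: 0.307
gripper_force: 49.4
```

Run:
```python
from h import *
st,s,P=wcloud();print(st["tcp_pos"],st["force"]);cv2.imwrite("pics/w2.png",s["image"][...,::-1])
m=(P[...,2]>.008)&(P[...,2]<.017)&(abs(P[...,0]-.61)<.08)&(abs(P[...,1]-.137)<.08)
b=cv2.minAreaRect((P[m][:,:2]*1000).astype(np.float32));print(b)
```

```text
[0.60846557 0.13615233 0.14335636] [-0.22844455 -1.02819542 -3.45281678]
((609.065673828125, 136.85113525390625), (100.48698425292969, 100.64339447021484), 6.0380635261535645)
```

View pics/w2.png

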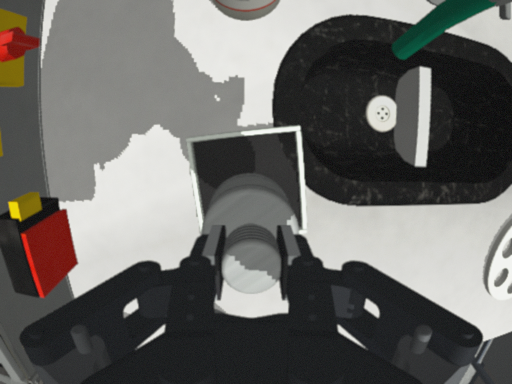

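The wrist view shows b upright in the gripper, over the middle of the tray (the tray spans about (190–305, 128–235)). I'll lower it.

drive_tool([
  [0, 0, 0.008, 0, 0, 0, -1],
  [0, 0, 0.014, 0, 0, 0, -1],
  [0, 0, 0.014, 0, 0, 0, -1],
  [0, 0, 0.01, 0, 0, 0, -1],
  [0, 0, 0.008, 0, 0, 0, -1],
  [0, 0, 0.004, 0, 0, 0, -1],
  [0, 0, 0.002, 0, 0, 0, -1],
  [0, 0, 0.001, 0, 0, 0, -1],
  [0, 0, 0, 0, 0, 0, -1],
  [0, 0, 0, 0, 0, 0, -1],
])

```text
t: 18.5
tcp_pos: [0.6098, 0.1365, 0.0835]
tool_rot: [1.0, 0.0, 0.001, -0.0]
force: [-0.3, 0.1, -2.7]
finger_gap: 0.309
gripper_force: 49.4
```

drive_tool([
  [0, 0, 0.001, 0, 0, 0, -1],
  [0, 0, 0.001, 0, 0, 0, -1],
  [0, 0, 0, 0, 0, 0, -1],
  [0, 0, 0, 0, 0, 0, -1],
])

```text
t: 18.9
tcp_pos: [0.6094, 0.1364, 0.081]
tool_rot: [1.0, 0.0, -0.0, -0.0]
force: [0.3, 0.5, -1.7]
finger_gap: 0.308
gripper_force: 49.4
```

drive_tool([
  [0, 0, 0.001, 0, 0, 0, -1],
  [0, 0, 0.001, 0, 0, 0, -1],
  [0, 0, 0.0005, 0, 0, 0, -1],
  [0, 0, 0, 0, 0, 0, -1],
  [0, 0, 0, 0, 0, 0, -1],
])

```text
t: 19.4
tcp_pos: [0.6095, 0.1365, 0.0788]
tool_rot: [1.0, 0.0, 0.0, -0.0]
force: [-1.3, 1.0, 0.1]
finger_gap: 0.308
gripper_force: 49.6
```

Contact: the force rose from −2 to about 0. One more millimetre, then release.

drive_tool([
  [0, 0, 0.001, 0, 0, 0, -1],
  [0, 0, 0, 0, 0, 0, -1],
  [0, 0, 0, 0, 0, 0, -1],
  [0, 0, 0, 0, 0, 0, -1],
])

```text
t: 19.8
tcp_pos: [0.6097, 0.1366, 0.0787]
tool_rot: [1.0, 0.0, 0.001, -0.0]
force: [-1.0, 0.7, 5.7]
finger_gap: 0.306
gripper_force: 50.0
```

drive_tool([
  [0, 0, 0, 0, 0, 0, 1],
  [0, 0, 0, 0, 0, 0, 1],
  [0, 0, 0, 0, 0, 0, 1],
  [0, 0, 0, 0, 0, 0, 1],
  [0, 0, 0, 0, 0, 0, 1],
  [0, 0, 0, 0, 0, 0, 1],
  [0, 0, 0, 0, 0, 0, 1],
  [0, 0, -0.02, 0, 0, 0, 1],
  [0, 0, -0.03, 0, 0, 0, 1],
  [0, 0, -0.03, 0, 0, 0, 1],
])

```text
t: 20.8
tcp_pos: [0.6089, 0.1364, 0.1578]
tool_rot: [1.0, 0.0, -0.001, 0.0]
force: [0.8, -0.3, -0.3]
finger_gap: 1.003
gripper_force: 0.0
```

drive_tool([
  [0, 0, -0.02, 0, 0, 0, 1],
  [-0.03, -0.008, 0, 0, 0, 0, 1],
  [-0.035, -0.01, 0, 0, 0, 0, 1],
  [-0.035, -0.01, 0, 0, 0, 0, 1],
  [-0.035, -0.01, 0, 0, 0, 0, 1],
  [-0.033, -0.009, 0, 0, 0, 0, 1],
  [0, 0, 0, 0, 0, 0, 1],
  [0, 0, 0, 0, 0, 0, 1],
  [0, 0, 0, 0, 0, 0, 1],
])

```text
t: 21.7
tcp_pos: [0.4431, 0.1834, 0.1779]
tool_rot: [1.0, 0.0, 0.001, -0.0]
force: [0.4, 0.7, -0.2]
finger_gap: 1.002
gripper_force: 0.0
```

Run:
```python
from h import *
st,s,P=wcloud();print(st["tcp_pos"]);knobs(P,.4415,.1835);print("b");P[...,2]-=.004;knobs(P,.609,.1365)
cv2.imwrite("pics/w3.png",s["image"][...,::-1])
```

```text
[0.4430673  0.18339794 0.17788152]
0.076 993 mean [0.4423 0.1825 0.0815] circ [0.4413 0.1825] 0.0142
0.04 1819 mean [0.4484 0.1825 0.0455] circ [0.4413 0.1825] 0.0282
0.01 206 mean [0.4656 0.1825 0.0262] circ [0.4538 0.1822] 0.0253
b
0.076 169 mean [0.596  0.1366 0.0804] circ [0.5986 0.1371] 0.0112
0.04 1486 mean [0.5951 0.1381 0.0455] circ [0.6068 0.1367] 0.0281
0.01 446 mean [0.5859 0.1463 0.0256] circ [0.5986 0.1408] 0.0266
```

View pics/w3.png

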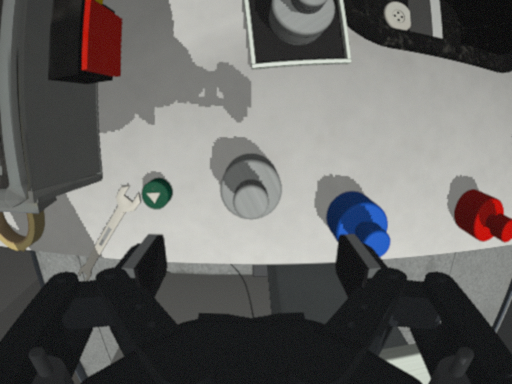

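b stands upright in the middle of the tray, at (305,10) in the picture, and a is below the gripper at (250,187). Now I'll take a.

drive_tool([
  [-0.0015, 0.001, 0.03, 0, 0, 0, 1],
  [0, 0, 0.03, 0, 0, 0, 1],
  [0, 0, 0.022, 0, 0, 0, 1],
  [0, 0, 0.015, 0, 0, 0, 1],
  [0, 0, 0.0075, 0, 0, 0, 1],
  [0, 0, 0, 0, 0, 0, 1],
  [0, 0, 0, 0, 0, 0, -1],
  [0, 0, 0, 0, 0, 0, -1],
  [0, 0, 0, 0, 0, 0, -1],
  [0, 0, 0, 0, 0, 0, -1],
], newtons=70)

```text
t: 22.75
tcp_pos: [0.4403, 0.1826, 0.0737]
tool_rot: [1.0, 0.0, 0.001, -0.0]
force: [-0.7, 3.6, 3.6]
finger_gap: 0.331
gripper_force: 1.9
```

drive_tool([
  [0, 0, 0, 0, 0, 0, -1],
  [0, 0, 0, 0, 0, 0, -1],
  [0, 0, 0, 0, 0, 0, -1],
  [0, 0, 0, 0, 0, 0, -1],
  [0, 0, 0, 0, 0, 0, -1],
  [0, 0, 0, 0, 0, 0, -1],
])

```text
t: 23.35
tcp_pos: [0.4404, 0.1829, 0.0739]
tool_rot: [1.0, 0.0, 0.001, -0.0]
force: [-0.4, 3.4, 6.5]
finger_gap: 0.303
gripper_force: 68.5
```

drive_tool([
  [0, 0, -0.003, 0, 0, 0, -1],
  [0, 0, -0.007, 0, 0, 0, -1],
  [0, 0, -0.012, 0, 0, 0, -1],
  [0, 0, -0.018, 0, 0, 0, -1],
  [0, 0, -0.02, 0, 0, 0, -1],
  [0, 0, -0.02, 0, 0, 0, -1],
  [0, 0, -0.02, 0, 0, 0, -1],
  [0, 0, -0.018, 0, 0, 0, -1],
  [0, 0, -0.01, 0, 0, 0, -1],
  [0, 0, -0.004, 0, 0, 0, -1],
])

```text
t: 24.35
tcp_pos: [0.4397, 0.1823, 0.2057]
tool_rot: [1.0, 0.0, 0.0, -0.0]
force: [0.9, 0.2, -6.3]
finger_gap: 0.303
gripper_force: 69.5
```

drive_tool([
  [0, 0, 0, 0, 0, 0, -1],
  [0, 0, 0, 0, 0, 0, -1],
  [0, 0, 0, 0, 0, 0, -1],
])

```text
t: 24.65
tcp_pos: [0.4392, 0.1822, 0.2041]
tool_rot: [1.0, 0.0, -0.001, 0.0]
force: [-0.2, -0.6, -6.2]
finger_gap: 0.302
gripper_force: 69.4
```

drive_tool([
  [0.002, 0.01, 0, 0, 0, 0, -1],
  [0.003, 0.016, 0, 0, 0, 0, -1],
  [0.004, 0.022, 0, 0, 0, 0, -1],
  [0.004, 0.026, 0, 0, 0, 0, -1],
  [0.004, 0.026, 0, 0, 0, 0, -1],
  [0.004, 0.026, 0, 0, 0, 0, -1],
  [0.004, 0.026, 0, 0, 0, 0, -1],
  [0.004, 0.026, 0, 0, 0, 0, -1],
  [0.004, 0.026, 0, 0, 0, 0, -1],
  [0.004, 0.026, 0, 0, 0, 0, -1],
])

```text
t: 25.65
tcp_pos: [0.4767, -0.0494, 0.2046]
tool_rot: [1.0, 0.0, -0.0, 0.0]
force: [0.4, -0.3, -6.7]
finger_gap: 0.303
gripper_force: 69.5
```

drive_tool([
  [0.004, 0.026, 0, 0, 0, 0, -1],
  [0.004, 0.026, 0, 0, 0, 0, -1],
  [0.004, 0.026, 0, 0, 0, 0, -1],
  [0.004, 0.026, 0, 0, 0, 0, -1],
  [0.004, 0.026, 0, 0, 0, 0, -1],
  [0.004, 0.022, 0, 0, 0, 0, -1],
  [0.003, 0.014, 0, 0, 0, 0, -1],
  [0.002, 0.009, 0, 0, 0, 0, -1],
  [0, 0, 0, 0, 0, 0, -1],
  [0, 0, 0, 0, 0, 0, -1],
])

```text
t: 26.65
tcp_pos: [0.5054, -0.2216, 0.2046]
tool_rot: [1.0, 0.0, -0.001, -0.001]
force: [-0.8, -0.1, -6.7]
finger_gap: 0.299
gripper_force: 69.6
```

drive_tool([
  [0, 0, 0, 0, 0, 0, -1],
  [0, 0, 0, 0, 0, 0, -1],
  [0, 0, 0, 0, 0, 0, -1],
])

```text
t: 26.95
tcp_pos: [0.506, -0.2218, 0.2051]
tool_rot: [1.0, 0.001, -0.0, -0.0]
force: [-0.6, -0.5, -5.2]
finger_gap: 0.307
gripper_force: 69.6
```

```bash
python3 - <<'E'
from h import *
st,s,P=wcloud();print(st["tcp_pos"],st["force"],st["finger_gap"])
m=(P[...,2]>.02)&(P[...,2]<.034)&(np.hypot(P[...,0]-.507,P[...,1]+.248)<.022);print("hub",m.sum(),P[m].mean(0) if m.any() else "")
D=(P[...,2]>.012)&(P[...,2]<.02)&(np.hypot(P[...,0]-.507,P[...,1]+.248)<.085)&(np.hypot(P[...,0]-.507,P[...,1]+.248)>.06)
Q=P[D][:,:2];a=np.arctan2(Q[:,1]+.248,Q[:,0]-.507);r=np.hypot(Q[:,0]-.507,Q[:,1]+.248);O=[]
for i in range(-18,18):
    k=(a//np.radians(10))==i
    if k.sum()>5: O.append(Q[k][r[k].argmax()])
O=np.array(O);w=np.linalg.lstsq(np.c_[2*O,np.ones(len(O))],(O**2).sum(1),rcond=None)[0];print("rim",len(O),w[:2],np.sqrt(w[2]+w[0]**2+w[1]**2))
cv2.imwrite("pics/w4.png",s["image"][...,::-1]);t=manip.snapshot("side");cv2.imwrite("pics/s4.png",t["image"][...,::-1])
E
python3 -c "
import cv2,numpy as np
cv2.imwrite('pics/both.png',cv2.resize(np.hstack([cv2.imread('pics/w4.png'),cv2.imread('pics/s4.png')[80:,60:-80][:, :]if 0 else cv2.imread('pics/s4.png')]),(800,300),interpolation=3))"
```

```text
[ 0.50599516 -0.22184229  0.20509802] [-0.616361   -0.458597   -5.16814716] 0.306598416328531
hub 505 [ 0.5122335  -0.25191807  0.02806297]
rim 23 [ 0.50808447 -0.24951806] 0.0694064917904172
```

View pics/both.png

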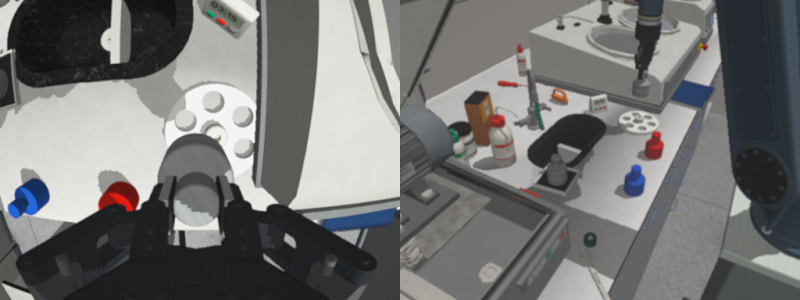

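The weight hangs upright but is 27 mm short of the hub in y, at about (215,130) in the left picture. b stands in the tray at (557,175) in the right one. I'll make the correction.

drive_tool([
  [0.0005, 0.005, 0, 0, 0, 0, -1],
  [0.001, 0.008, 0, 0, 0, 0, -1],
  [0, 0.008, 0.001, 0, 0, 0, -1],
  [0, 0.005, 0, 0, 0, 0, -1],
  [0, 0.001, 0, 0, 0, 0, -1],
  [0, 0, 0, 0, 0, 0, -1],
  [0, 0, 0, 0, 0, 0, -1],
  [0, 0, 0, 0, 0, 0, -1],
  [0, 0, 0, 0, 0, 0, -1],
  [0, 0, 0, 0, 0, 0, -1],
])

```text
t: 28.05
tcp_pos: [0.5076, -0.2494, 0.2041]
tool_rot: [1.0, 0.0, -0.0, -0.0]
force: [-0.0, -0.4, -5.8]
finger_gap: 0.305
gripper_force: 69.6
```

Run:
```python
from h import *
st=manip.sense();print(st["tcp_pos"],st["force"],st["finger_gap"],st["gripper_force"])
s=manip.snapshot("side");P=cloud(s)
m=(np.hypot(P[...,0]-.5075,P[...,1]+.2485)<.04)&(P[...,2]>.1)&(P[...,2]<.172)&(s["z_map"]>0)
Q=P[m];print("weight side pts",m.sum(),"z min",np.percentile(Q[:,2],[1,5]))
Q=Q[Q[:,2]<.165];w=np.linalg.lstsq(np.c_[2*Q[:,:2],np.ones(len(Q))],(Q[:,:2]**2).sum(1),rcond=None)[0];print("axis",w[:2])
cv2.imwrite("pics/s5.png",cv2.resize(s["image"][60:240,200:440,::-1],(720,540),interpolation=2))
```

```text
[ 0.50756122 -0.2494072   0.20405731] [-5.64003604e-03 -4.36656145e-01 -5.81453840e+00] 0.3048675048302331 69.62966719642282
weight side pts 307 z min [0.13286868 0.13535089]
axis [ 0.50489332 -0.24818548]
```

View pics/s5.png

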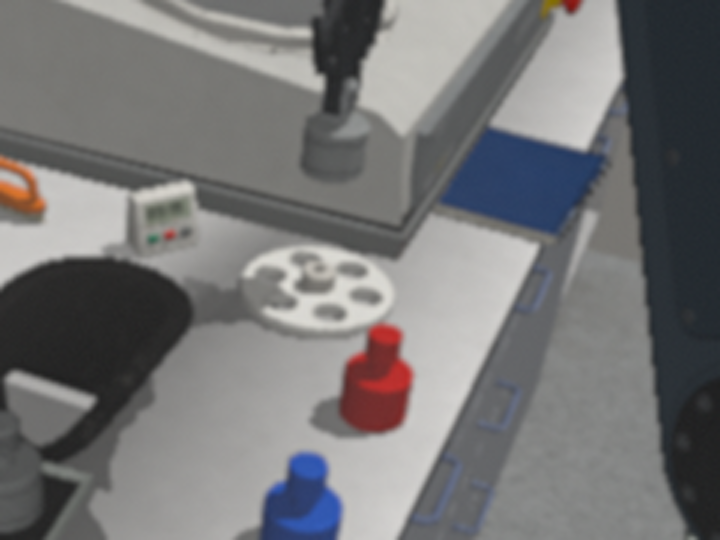

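Side view: a hangs upright at (335,145), over the disc hub at (318,275), with its underside at z ≈ 0.130, 10 cm above the disc's top. Signing off.

```bash
python3 -c "
from station import manip
print(manip.sign_off())"
```

```text
the job is handed in; nothing more can be done
None
```

Job handed in: the lighter weight_b (about 2 N) stands upright and released in the tray, and the heavier weight_a (about 5.5 N) is held upright over the disc's middle, its underside about 10 cm above the hub.

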